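# Offer up a bench lamp over its loosened post

## Task

Get the bench lamp ready to mount: first loosen the brass hex nut on the bench post by turning it counterclockwise (seen from above) to its stop. Then lift the lamp by the balance point of its blue bar, keeping it level, and hold it level with its steel pin centred over the nut's mouth, the pin's tip about 35 mm above the nut and not touching it, so a colleague can plug it in; finish while holding it still there. Leave the bowl, jar, plaster cast and bur block where they are.

Things in the scene. Friction and masses are not known exactly. Their poses are not given: they have to be found in the camera images.
- lamp_balance (a point): Balance point of the loose bench lamp (0.3 to 0.6 kg), on the axis of its blue bar, 54 mm above the table at first; unmarked; grip here, across the bar. Bar 16 x 16 mm, 236 mm long, free space beneath. x: along the bar from head to pin; z: up. Lamp stands level on its head (centre 76 mm away along -x) and its pin (144 mm away along +x).
- lamp_head (a point): Centre of the lamp's white round head, 60 mm diameter, 46 mm high, under the bar's end, with a black ring near its flat foot; the point is 23 mm above that foot. Same axes as lamp_balance.
- lamp_pin (a point): Centre of the lower end (tip) of the lamp's upright steel pin, 14 mm diameter, 46 mm long below the bar; 54 mm below the bar's axis, at table height at first. A black knuckle (26 mm diameter, top 12 mm above the bar's axis) sits above it. Same axes as lamp_balance.
- socket (a point): Centre of the bench post's mouth, at the top face of its brass nut, 85 mm above the table. z up; x points over the red dot on the base. Post fixed: grey round base 110 mm diameter, 10 mm high; flange 40 mm diameter up to 22 mm; dark column 28 mm diameter; nut from 61 to 85 mm, bore 20 mm wide, 23 mm deep.
- nut (a joint): Angle (rad) of the captive brass hex nut on the post, 36 mm across flats, 24 mm high; does not rise. Starts at 0 to 0.25, grows counterclockwise from above to a hard stop at 1.2 (loosened). Flat normals: socket's x turned by this angle, and every 60 degrees on. Friction 0.12 N m, stays put. Red dot on its top faces the base's red dot at 0, green dot at 1.2.
- bowl_center (a point): Middle of the green plastic mixing bowl, 90 mm rim diameter, 50 mm high, 25 mm above its foot; bystander, not to be moved.
- jar_mid (a point): Middle of the amber glass jar with a white cap, 44 mm diameter, 70 mm high; bystander, not to be moved.
- cast_center (a point): Middle of the white plaster dental cast, 62 x 58 mm, 33 mm high; bystander, not to be moved.
- burs_center (a point): Middle of the aluminium bur block, 70 x 45 x 22 mm, with two rows of short burs reaching 43 mm high; bystander, not to be moved.
Not all that is in view belongs to the job. There is more than one size of the part that bears socket; the job needs the middle-sized.

How it is judged:
On the way, in this order (a step that is already met when the one before it is completed fails the run):
1. the nut is turned counterclockwise to its stop, the lamp still standing on the table (value of joint nut above 1.08 rad and distance of lamp_balance from where it was at the start of the episode below 0.02 m), for 0.2 s.
2. the lamp is lifted clear of the table, level, gripped at its balance point (height (world z) of lamp_pin above 0.03 m and height (world z) of lamp_head above 0.053 m and angle between lamp_balance's own z axis and vertical below 0.15 rad and contact force between lamp and the fingers above 2 N and x of the grasp point in the frame of lamp_balance between -0.024 and 0.024 m), for 0.2 s.
At the end, for the whole second after the job is handed in: Nut at its stop (over 1.05 rad); fingers hold the lamp within 24 mm along the bar of its balance point; lamp level within 4 degrees, still (0.03 m/s, 0.2 rad/s), pin tip within 10 mm sideways of the socket axis, 15 to 55 mm above the nut; lamp touches no post or bystander (value of joint nut above 1.05 rad and horizontal distance between lamp_pin and socket below 0.01 m and z of lamp_pin in the frame of socket between 0.015 and 0.055 m and angle between lamp_balance's own z axis and vertical below 0.07 rad and linear speed of lamp below 0.03 m/s and angular speed of lamp below 0.2 rad/s and contact force between lamp and the fingers above 2 N and x of the grasp point in the frame of lamp_balance between -0.024 and 0.024 m and contact force between lamp and post below 0.5 N and contact force between lamp and bowl below 0.5 N and contact force between lamp and jar below 0.5 N and contact force between lamp and cast below 0.5 N and contact force between lamp and burs below 0.5 N); the arm keeps its last pose, push and grip.
It fails at once if a bystander (bowl, jar, cast or bur block) is moved by over 20 mm or tipped (distance of any of bowl_center, jar_mid, cast_center, burs_center from where it was at the start of the episode above 0.02 m or angle between any of bowl_center, jar_mid, cast_center, burs_center's own z axis and vertical above 0.3 rad).
It fails at once if the lamp is tilted by over 20 degrees (angle between lamp_balance's own z axis and vertical above 0.35 rad).
It fails at once if the lamp strikes the post (contact force between lamp and post above 5 N).
It also fails if it takes over 67 s, if anything falls off the work surface, if the arm or the gripper's body presses on something with over 40 N, if the wrist force passes 120 N, or if a joint passes its speed limit or range.

## Robot

A 7-joint arm with a two-finger parallel gripper is mounted at the origin on the work surface. World frame = base frame: x ahead of the robot, y to its left, z up, the work surface at z = 0. Lengths are in m, angles in rad, forces in N, time in s.
With the tool pointing down it reaches from about 0.425 to 0.95 m from the base axis. Payload 4.7 kg.
Tool frame: the origin (TCP) lies on the centre line of the jaws, within the pads' length; the fingertips stand robot.nose_length ahead of it and the grasp point (between the pads) lies 8 mm behind it (robot.nose_length is the distance from the TCP to the fingertips, in m); z points along the fingers, x is the direction in which the jaws open and shut, and the axes are right-handed (so a half turn about z gives the same grasp; the last joint's range is limited). The gripper opens to 85 mm and grips with 20 to 120 N. Pads are 22 mm wide; open, the fingers measure 114 mm over their backs; the gripper's body (76 mm by 85 mm) begins 54 mm behind the grasp point. The pads swing forward as they close: fully open they stand 13 mm farther back than shut.
Start: joints at [1.32, 0.469, -0.049, 1.532, 0.024, 1.141, -0.082], TCP at [0.149, -0.658, 0.242] pointing down, gripper open.
Joint ranges: [-2.59, 2.59], [-0.33, 1.99], [-1.39, 1.29], [0.1, 2.45], [-1.04, 4.18], [0.21, 1.99], [-2.66, 2.66]. Speed limits (rad/s): [2.57, 2.57, 3.14, 3.14, 3.14, 3.14, 3.14].

## Interface

Orientations are given as [roll, pitch, yaw] about the fixed x, y, z axes, in that order (R = Rz(yaw) Ry(pitch) Rx(roll)).
In Python, from plant import robot gives the robot as it stands. Calls block until the motion is done:
- robot.goto(position, orientation): joint-space move of the TCP to a pose.
- robot.move_straight(position, vel=0.15, attitude=None, contact_N=None): straight line of the TCP; attitude=None keeps the orientation; vel is the mean speed in m/s. With contact_N (N) it stops when the force on the tool has changed by that much, and returns True; else False.
- robot.move_joints(angles): joint-space move.
- robot.grip(opening, strength=None): opening from 0.0 (shut) to 1.0 (fully open); strength is the grip in N (None keeps the last); returns when the fingers have stopped.
- robot.sleep(seconds).
- robot.inverse_kinematics(position, orientation): joint angles nearest the present ones, or None.
- robot.sense(): the state.
- robot.grab_frame(name): name is "scene" or "top" or "wrist"; returns a dict with "image" (384x512x3 uint8, red, green, blue), "range_z" (384x512 float32, m along the optical axis (not along the pixel's ray), 0 where there is no reading), "fx", "fy", "cx", "cy" (pixels), "R" (3x3) and "t" (3): a world point X has camera coordinates R X + t. Camera axes: x right, y down, z forward; pixel columns grow to the right and rows downward; lengths in m; the calibration is good to about 2 mm. The wrist camera is an equidistant fisheye: a pixel r from the principal point sees the ray r / f radians off the axis. A picture is of the moment at which its call begins.
A pose or a line that the arm cannot do raises robot.IKError and nothing moves.
- robot.close_job(): hands the job in, once; it reports no verdict.
The state is a dict: "t": time; "joint_pos": joint angles; "joint_velocities": joint speeds; "effort": joint torques, N m; "tcp_pos": TCP position; "tcp_rot": TCP orientation; "wrist_force": force on the tool from outside, world axes, zero at the start; "torque": the same for the moment, N m; "opening": opening from 0.0 (shut) to 1.0 (fully open).
Only numpy, scipy, OpenCV 4.12 (cv2) and the standard library are available. Lean on these libraries where they do the work, as an engineer would, in place of code of your own. Each camera call takes 0.05 s, during which the arm holds its last target.

## Working session

There is one attempt and no reset: what is moved stays moved. The work goes in short steps, each a Python script; the robot and the scene stay as the last script left them, time stands still between calls to the robot, and variables do not carry over. Pictures are saved under pics/ and viewed, and the job is handed in when it is done.

```bash
ls; mkdir -p pics
python3 - <<'E'
from plant import robot
import cv2,numpy as np
s=robot.sense()
print(s['t'],s['tcp_pos'],s['tcp_rot'],robot.nose_length,s['opening'])
for n in ['scene','top','wrist']:
    f=robot.grab_frame(n)
    cv2.imwrite(f'pics/{n}0.png',f['image'][:,:,::-1]); np.savez(f'pics/{n}0.npz',**f)
    print(n,f['fx'],f['cx'],f['cy'],np.round(f['R'],3).tolist(),np.round(f['t'],3), (-f['R'].T@f['t']).round(3))
E
```

```text
pics
0.0 [ 0.14836857 -0.65789682  0.24123285] [ 3.14150278e+00  2.03569312e-03 -1.34896879e+00] 0.011 1.0008321010791115
scene 398.99532793302814 251.27412319061807 192.2259663844764 [[0.157, 0.988, 0.013], [0.845, -0.127, -0.519], [-0.511, 0.092, -0.855]] [-0.088 -0.442  1.406] [ 1.106 -0.099  0.974]
top 431.7124101940044 253.11071572714653 192.54914603085282 [[0.073, -0.997, 0.006], [-0.973, -0.072, -0.219], [0.219, 0.01, -0.976]] [-0.033  0.572  1.391] [ 0.254 -0.006  1.483]
wrist 297.3186396354542 255.7551578708268 193.79979988173505 [[0.22, -0.976, -0.002], [-0.934, -0.211, 0.287], [-0.281, -0.061, -0.958]] [-0.674 -0.036  0.379] [ 0.221 -0.642  0.372]
```

View pics/scene0.png

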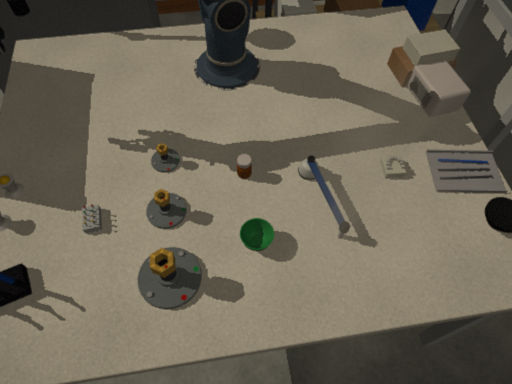

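View pics/top0.png

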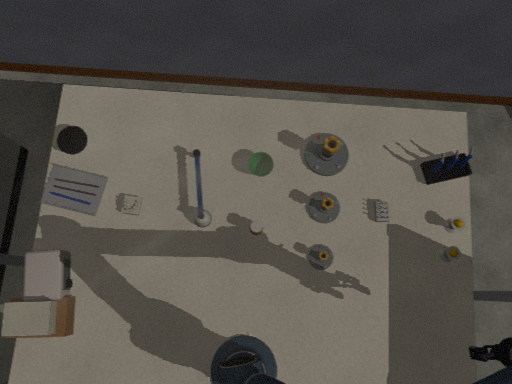

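View pics/wrist0.png

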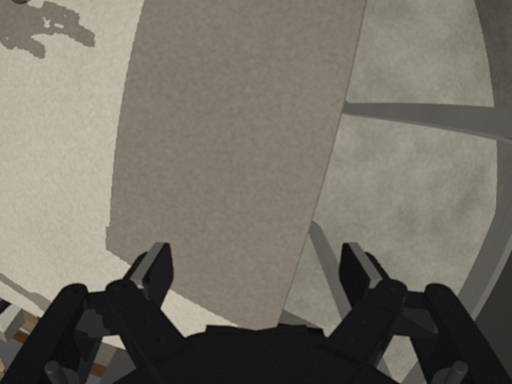

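The scene view shows three posts: small at about (165,158), middle at (167,207), large at (168,270). The lamp runs from (311,165) to (346,228). Next I measure them using depth from both views.

```bash
cat > h.py <<'E'
import numpy as np,cv2
def cloud(f):
    z=f['range_z'].astype(float); v,u=np.indices(z.shape)
    X=np.stack([(u-f['cx'])/f['fx']*z,(v-f['cy'])/f['fy']*z,z],-1)
    P=(X-f['t'])@f['R']; P[z<=0]=np.nan
    return P
def proj(f,X):
    c=f['R']@np.asarray(X)+f['t']; return np.array([f['fx']*c[0]/c[2]+f['cx'],f['fy']*c[1]/c[2]+f['cy']])
E
python3 - <<'E'
from h import *
crops={'top':(280,115,120,160),'scene':(130,130,110,180)}
for n in ['scene','top']:
    f=dict(np.load(f'pics/{n}0.npz')); P=cloud(f)
    x,y,w,h=crops[n]
    k=600//h
    cv2.imwrite(f'pics/{n}0_post.png',cv2.resize(f['image'][y:y+h,x:x+w,::-1],None,fx=4 if h<=150 else 3.3,fy=4 if h<=150 else 3.3,interpolation=cv2.INTER_CUBIC))
    hsv=cv2.cvtColor(f['image'],cv2.COLOR_RGB2HSV)
    # nut brass
    m=(hsv[...,0]>12)&(hsv[...,0]<30)&(hsv[...,1]>150)&(hsv[...,2]>80)
    nl,l,st,c=cv2.connectedComponentsWithStats(m.astype(np.uint8))
    for i in range(1,nl):
        if st[i,4]>15:
            q=P[l==i]; q=q[np.isfinite(q[:,0])]
            print(n,'brass',c[i].round(),st[i,4],np.median(q,0).round(3),q.min(0).round(3),q.max(0).round(3))
    m=(hsv[...,0]>105)&(hsv[...,0]<125)&(hsv[...,1]>90)&(hsv[...,2]>50)
    nl,l,st,c=cv2.connectedComponentsWithStats(m.astype(np.uint8))
    for i in range(1,nl):
        if st[i,4]>60:
            q=P[l==i]; q=q[np.isfinite(q[:,0])]
            print(n,'blue',c[i].round(),st[i,4],np.median(q,0).round(3),q.min(0).round(3),q.max(0).round(3))
    # raised objects
    z=P[...,2]; m=(z>0.006)&(z<0.2)&(P[...,0]>0.25)&(P[...,0]<0.95)
    nl,l,st,c=cv2.connectedComponentsWithStats(m.astype(np.uint8))
    for i in range(1,nl):
        if st[i,4]>80:
            q=P[l==i]
            print(n,'obj',c[i].round(),st[i,4],np.median(q,0).round(3),q.min(0).round(3),q.max(0).round(3))
E
```

```text
scene brass [161. 148.] 53 [ 0.376 -0.232  0.066] [ 0.364 -0.245  0.049] [ 0.393 -0.217  0.07 ]
scene brass [  4. 180.] 40 [ 0.424 -0.653  0.063] [ 0.415 -0.663  0.057] [ 0.432 -0.646  0.07 ]
scene brass [161. 196.] 104 [ 0.551 -0.236  0.085] [ 0.53  -0.254  0.059] [ 0.569 -0.218  0.09 ]
scene brass [161. 260.] 301 [ 0.744 -0.238  0.122] [ 0.714 -0.262  0.09 ] [ 0.771 -0.211  0.127]
scene blue [464. 161.] 95 [0.517 0.652 0.013] [0.501 0.577 0.004] [0.532 0.718 0.018]
scene blue [315. 170.] 93 [0.514 0.185 0.062] [0.482 0.174 0.052] [0.553 0.194 0.067]
scene obj [442.  95.] 1576 [0.308 0.642 0.079] [0.25  0.596 0.006] [0.338 0.73  0.097]
scene obj [165. 158.] 527 [ 0.386 -0.229  0.01 ] [ 0.339 -0.272  0.006] [ 0.422 -0.189  0.07 ]
scene obj [462. 165.] 983 [0.529 0.641 0.009] [0.462 0.547 0.006] [0.611 0.752 0.018]
scene obj [244. 166.] 325 [ 0.47  -0.006  0.059] [ 0.407 -0.026  0.006] [0.481 0.015 0.075]
scene obj [323. 190.] 900 [0.561 0.195 0.061] [0.46  0.151 0.007] [0.71  0.231 0.072]
scene obj [393. 166.] 439 [0.513 0.425 0.025] [0.475 0.398 0.007] [0.541 0.46  0.037]
scene obj 
[... 1745 characters left out ...]
 [ 0.546 -0.237  0.012] [ 0.498 -0.297  0.006] [ 0.606 -0.181  0.093]
top obj [132. 205.] 323 [0.508 0.422 0.025] [0.477 0.393 0.006] [0.542 0.455 0.037]
top obj [382. 211.] 302 [ 0.55  -0.437  0.023] [ 0.515 -0.467  0.006] [ 0.592 -0.411  0.046]
top obj [456. 224.] 217 [ 0.518 -0.678  0.056] [ 0.496 -0.733  0.006] [ 0.544 -0.659  0.075]
top obj [256. 227.] 157 [ 0.455 -0.01   0.069] [ 0.436 -0.03   0.006] [0.489 0.012 0.078]
top obj [321. 257.] 406 [ 0.379 -0.233  0.011] [ 0.338 -0.278  0.006] [ 0.42  -0.189  0.074]
top obj [451. 253.] 232 [ 0.419 -0.657  0.055] [ 0.399 -0.705  0.006] [ 0.453 -0.64   0.072]
top obj [ 48. 263.] 1176 [0.29  0.641 0.088] [0.25  0.591 0.006] [0.339 0.722 0.098]
```

View pics/scene0_post.png

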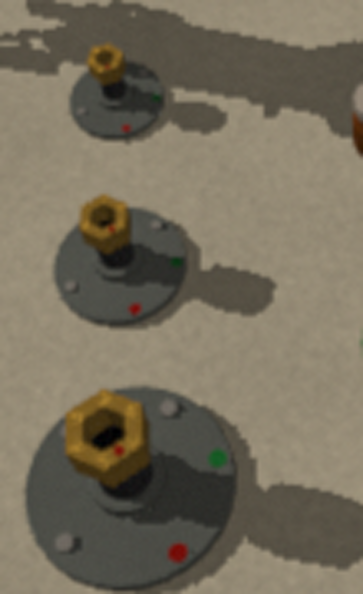

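Run:
```python
from plant import robot
from h import *
# IK feasibility
s=robot.sense()
for yaw in np.arange(-3.0,3.2,0.25):
    q=robot.inverse_kinematics([0.55,-0.237,0.24],[np.pi,0,yaw]); print(round(yaw,2), None if q is None else np.round(q,2))
```

```text
-3.0 [-0.43  0.55  1.12  1.77 -0.54  1.17 -2.15]
-2.75 [ 0.39  0.35 -0.07  1.72  0.03  1.07 -2.44]
-2.5 [ 0.42  0.35 -0.11  1.72  0.04  1.07 -2.2 ]
-2.25 [ 0.45  0.35 -0.15  1.72  0.06  1.08 -1.97]
-2.0 [ 0.49  0.36 -0.2   1.72  0.08  1.08 -1.73]
-1.75 [ 0.54  0.36 -0.26  1.71  0.1   1.08 -1.51]
-1.5 [ 0.58  0.37 -0.31  1.71  0.12  1.08 -1.28]
-1.25 [ 0.61  0.37 -0.35  1.71  0.14  1.09 -1.04]
-1.0 [ 0.64  0.38 -0.4   1.71  0.16  1.09 -0.81]
-0.75 [ 0.68  0.38 -0.45  1.7   0.18  1.09 -0.58]
-0.5 [ 0.71  0.39 -0.5   1.7   0.21  1.1  -0.35]
-0.25 [ 0.75  0.4  -0.55  1.7   0.23  1.1  -0.12]
0.0 [ 0.79  0.41 -0.6   1.7   0.25  1.11  0.11]
0.25 [ 0.82  0.42 -0.65  1.7   0.28  1.12  0.34]
0.5 [ 0.84  0.43 -0.67  1.7   0.29  1.12  0.58]
0.75 [ 0.83  0.43 -0.66  1.7   0.29  1.12  0.83]
1.0 [ 0.85  0.43 -0.69  1.69  0.3   1.12  1.07]
1.25 [ 0.88  0.44 -0.73  1.69  0.32  1.13  1.31]
1.5 [ 0.91  0.46 -0.78  1.69  0.35  1.14  1.53]
1.75 [ 0.94  0.47 -0.83  1.69  0.37  1.15  1.76]
2.0 [ 1.13  0.62 -1.18  1.68  0.6   1.25  1.82]
2.25 [ 1.13  0.62 -1.18  1.68  0.6   1.25  2.07]
2.5 [ 1.13  0.62 -1.18  1.68  0.6   1.25  2.32]
2.75 [ 1.13  0.62 -1.18  1.68  0.6   1.25  2.57]
3.0 [-0.43  0.55  1.12  1.77 -0.54  1.17 -2.43]
```

```bash
cat >> h.py <<'E'
def wray(f,u,v):
    # equidistant fisheye pixel -> world origin, direction
    dx=(u-f['cx'])/f['fx'];dy=(v-f['cy'])/f['fy'];th=np.hypot(dx,dy)
    s=np.sinc(th/np.pi)
    d=np.array([dx*s,dy*s,np.cos(th)])
    return -f['R'].T@f['t'], f['R'].T@d
def atz(f,u,v,z):
    o,d=wray(f,u,v); return o+d*(z-o[2])/d[2]
def wproj(f,X):
    c=f['R']@np.asarray(X,float)+f['t']; r=np.hypot(c[0],c[1]); th=np.arctan2(r,c[2]); k=th/max(r,1e-9)
    return np.array([f['fx']*c[0]*k+f['cx'],f['fy']*c[1]*k+f['cy']])
def snap(robot,n,name):
    f=robot.grab_frame(n); np.savez(f'pics/{name}.npz',**f); cv2.imwrite(f'pics/{name}.png',f['image'][:,:,::-1]); return f
E
python3 - <<'E'
from plant import robot
from h import *
robot.goto([0.55,-0.237,0.24],[np.pi,0,-0.7])
f=snap(robot,'wrist','w1'); print((-f['R'].T@f['t']).round(3))
robot.goto([0.52,-0.20,0.24],[np.pi,0,-0.7])
f=snap(robot,'wrist','w2'); print((-f['R'].T@f['t']).round(3), robot.sense()['t'],robot.sense()['tcp_pos'])
for n in ['w1','w2']:
    im=cv2.imread(f'pics/{n}.png')
    cv2.imwrite(f'pics/{n}c.png',cv2.resize(im[80:280,156:356],None,fx=3,fy=3,interpolation=cv2.INTER_CUBIC))
E
```

```text
[ 0.598 -0.183  0.37 ]
[ 0.568 -0.144  0.371] 2.65 [ 0.51987211 -0.20074194  0.24034556]
```

View pics/w1c.png

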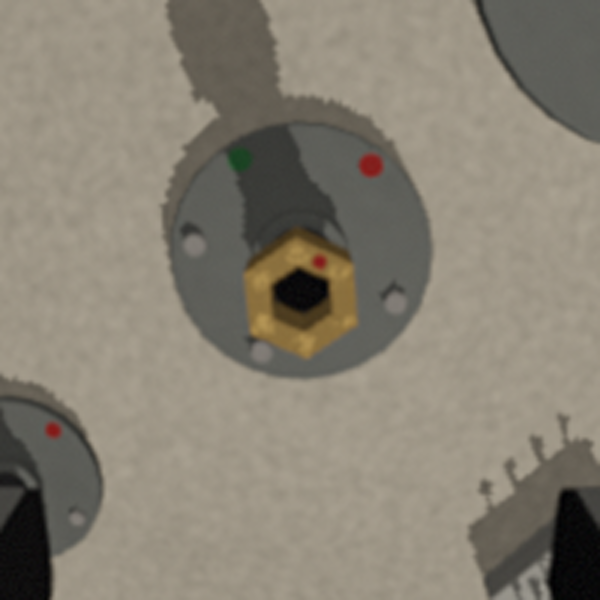

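View pics/w2c.png

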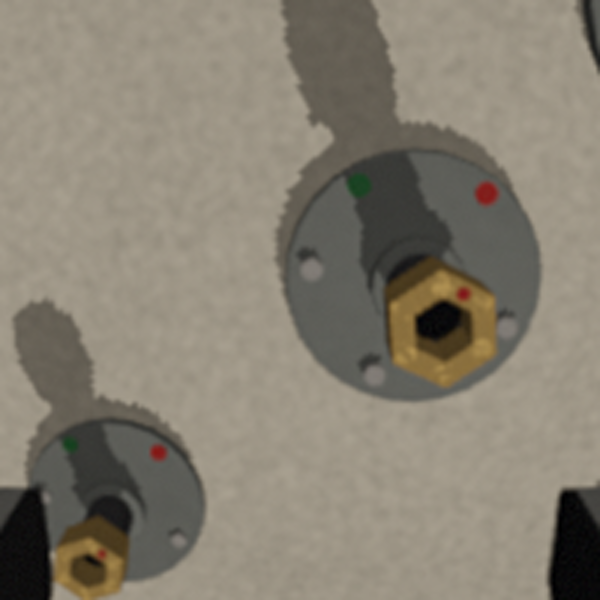

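In w1 the nut's mouth is at crop (302,298), which is full-frame (257,179); in w2 it is at (443,323). Red base dots are at crop (371,166) and (486,193). Next I triangulate.

```bash
cat >> h.py <<'E'
def tri(obs):
    A=np.zeros((3,3));b=np.zeros(3)
    for f,u,v in obs:
        o,d=wray(f,u,v); d=d/np.linalg.norm(d); M=np.eye(3)-np.outer(d,d); A+=M;b+=M@o
    return np.linalg.solve(A,b)
E
python3 - <<'E'
from h import *
f1=dict(np.load('pics/w1.npz'));f2=dict(np.load('pics/w2.npz'))
c=lambda p:(p[0]/3+156-.33,p[1]/3+80-.33)
for nm,a,b in [('nut',(302,298),(443,323)),('basered',(371,166),(486,193)),('basegreen',(240,159),(359,184)),('nutred',(319,262),(463,294)),('basec',(302,250),(413,275))]:
    print(nm,tri([(f1,*c(a)),(f2,*c(b))]).round(4))
bc=(atz(f1,*c((302,250)),.01)+atz(f2,*c((413,275)),.01))/2
br=(atz(f1,*c((371,166)),.01)+atz(f2,*c((486,193)),.01))/2
bg=(atz(f1,*c((240,159)),.01)+atz(f2,*c((359,184)),.01))/2
print(bc,np.arctan2(*(br-bc)[1::-1]),np.arctan2(*(bg-bc)[1::-1]))
V1=[(298,240),(354,263),(356,325),(305,358),(251,328),(245,270)]
V2=[(443,263),(496,290),(496,350),(445,387),(392,353),(389,295)]
for f,V,rd in ((f1,V1,(319,262)),(f2,V2,(463,294))):
    W=np.array([atz(f,*c(p),.085)[:2] for p in V]); m=W.mean(0); d=W-m
    a=np.arctan2(d[:,1],d[:,0]); ph=np.angle(np.exp(6j*a).mean())/6
    r=atz(f,*c(rd),.085)[:2]-m
    print(m,np.hypot(*d.T).round(4),'vertex',ph,'flats',ph+np.pi/6+np.arange(-3,4)*np.pi/3,'red',np.arctan2(r[1],r[0]))
E
```

```text
nut [ 0.5527 -0.238   0.0778]
basered [ 0.5982 -0.2278  0.0061]
basegreen [ 0.5595 -0.191   0.0081]
nutred [ 0.565  -0.2318  0.0841]
basec [ 0.5524 -0.2382 -0.0052]
[ 0.55361828 -0.23519866  0.01      ] 0.18062743452618946 1.4369328441951892
[ 0.55300943 -0.23710162] [0.0194 0.0208 0.0204 0.0208 0.0197 0.0207] vertex -0.12556691934780836 flats [-2.7435608  -1.69636325 -0.64916569  0.39803186  1.44522941  2.49242696
  3.53962451] red 0.4253088779162532
[ 0.55383595 -0.235442  ] [0.0207 0.0209 0.0207 0.0226 0.0201 0.0212] vertex -0.12400868067677633 flats [-2.74200256 -1.69480501 -0.64760746  0.39959009  1.44678765  2.4939852
  3.54118275] red 0.3389319466546799
```

Nut at (0.5533, -0.2365) with a flat normal at -0.648 rad. The base x is at about 0.2 rad, so the nut starts at about 0.2 and needs about 1.0 rad of turn. I grip and turn.

Run:
```python
from plant import robot
from h import *
P=np.array([0.5533,-0.2365]); y0=-0.648
robot.goto([*P,0.17],[np.pi,0,y0])
print(robot.move_straight([*P,0.064],vel=0.1,contact_N=12), robot.sense()['tcp_pos'])
s=robot.sense(); print('pre',s['wrist_force'].round(2))
robot.grip(0.0,35)
s=robot.sense(); print('grip',s['opening'],s['wrist_force'].round(2),np.round(s['torque'],2),s['t'])
snap(robot,'wrist','w3'); snap(robot,'scene','s3')
for y in np.linspace(0.15,0.9,6):
    robot.goto([*P,0.064],[np.pi,0,y0+y])
    s=robot.sense(); print(round(y,2),s['opening'].round(3),s['wrist_force'].round(2),np.round(s['torque'],2),s['tcp_rot'][2].round(3),s['t'])
```

```text
False [ 0.55386246 -0.23660735  0.06470065]
pre [-0.2   0.93  0.86]
grip 0.4179292767453002 [-3.27  1.19  5.77] [ 0.43  0.76 -0.06] 4.8Traceback (most recent call last):
  File "<stdin>", line 12, in <module>
AttributeError: 'float' object has no attribute 'round'
```

View pics/w3.png

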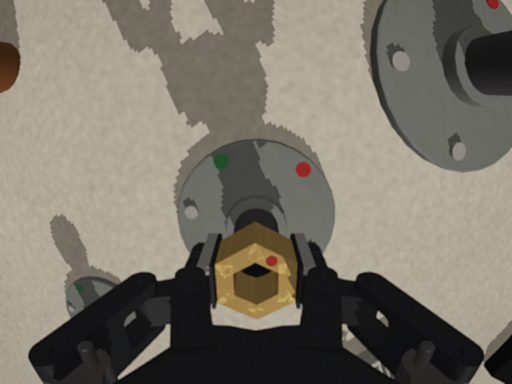

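The pads lie flush on two flats, and the nut is centred at about (257,268). The gripper is already turned 0.15 rad, so I continue from there.

Run:
```python
from plant import robot
from h import *
P=np.array([0.5533,-0.2365]); y0=-0.648
for y in [.35,.55,.75,.9,.95,1.0,1.05,1.1]:
    robot.goto([*P,0.064],[np.pi,0,y0+y])
    s=robot.sense(); print(round(y,2),round(s['opening'],3),s['wrist_force'].round(2),np.round(s['torque'],2),round(s['tcp_rot'][2],3),s['t'])
    if abs(s['torque'][2])>1.0: break
f=snap(robot,'wrist','w4')
```

```text
0.35 0.417 [-6.14  3.54  7.18] [0.59 1.07 0.11] -0.297 5.4333
0.55 0.412 [-6.68  3.15  8.57] [0.6  1.29 0.09] -0.097 5.7167
0.75 0.42 [-6.49  3.1   9.03] [0.63 1.49 0.15] 0.103 6.0
0.9 0.415 [-8.52  3.23 10.41] [0.62 1.63 0.05] 0.253 6.25
0.95 0.421 [-8.34  2.76 10.3 ] [0.62 1.64 0.13] 0.303 6.5
1.0 0.413 [-9.31  3.33  9.89] [ 0.61  1.72 -0.01] 0.352 6.75
1.05 0.41 [-8.76  2.8   9.99] [ 0.63  1.66 -0.81] 0.398 7.0
1.1 0.414 [-8.99  3.74 10.37] [ 0.81  1.82 -1.7 ] 0.444 7.25
```

View pics/w4.png

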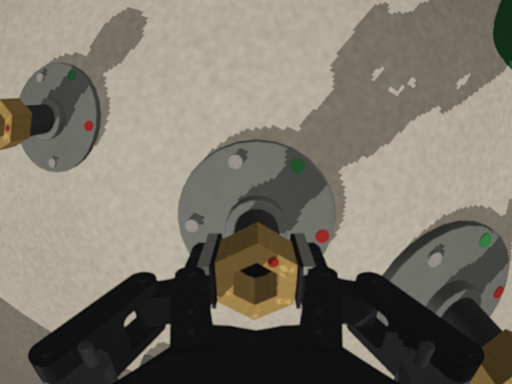

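The torque rose to -1.7 N·m at about 1.0 rad of turn, so the nut is on its stop. I unload, release, and check the dots.

Run:
```python
from plant import robot
from h import *
P=np.array([0.5533,-0.2365]); y0=-0.648
robot.goto([*P,0.064],[np.pi,0,y0+1.03]); s=robot.sense();print(np.round(s['torque'],2))
robot.grip(1.0)
robot.move_straight([*P,0.24],vel=0.2)
f=snap(robot,'wrist','w5')
cv2.imwrite('pics/w5c.png',cv2.resize(f['image'][80:280,156:356,::-1],None,fx=3,fy=3,interpolation=cv2.INTER_CUBIC))
for yaw in (np.pi/2,-np.pi/2):
    q=robot.inverse_kinematics([0.56,0.187,0.27],[np.pi,0,yaw]); print(yaw,np.round(q,2))
robot.goto([0.56,0.187,0.26],[np.pi,0,np.pi/2])
f=snap(robot,'wrist','w6')
robot.goto([0.62,0.187,0.26],[np.pi,0,np.pi/2])
f=snap(robot,'wrist','w7'); print(robot.sense()['t'],f['R'].round(3).tolist(),(-f['R'].T@f['t']).round(3))
```

```text
[ 0.72  1.78 -0.13]
1.5707963267948966 [ 0.39  0.54 -1.12  1.67  0.5   1.26  0.74]
-1.5707963267948966 [ 0.02  0.36 -0.54  1.68  0.2   1.15 -2.14]
11.1917 [[0.004, 1.0, 0.001], [0.959, -0.004, 0.284], [0.284, -0.001, -0.959]] [0.55  0.185 0.39 ]
```

View pics/w5c.png

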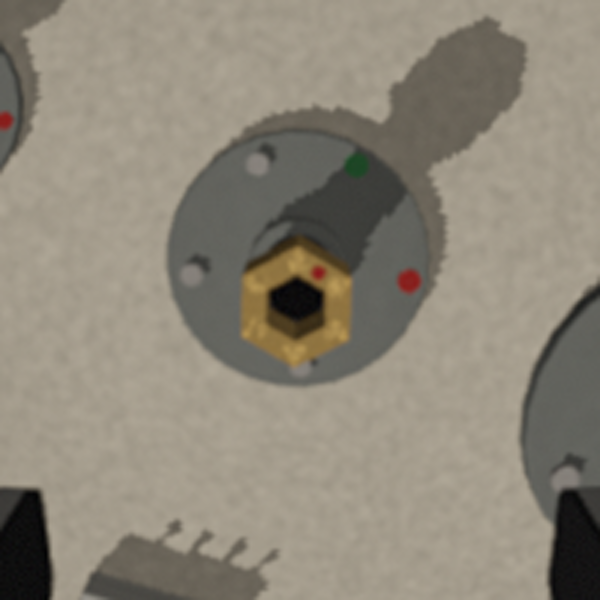

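View pics/w6.png

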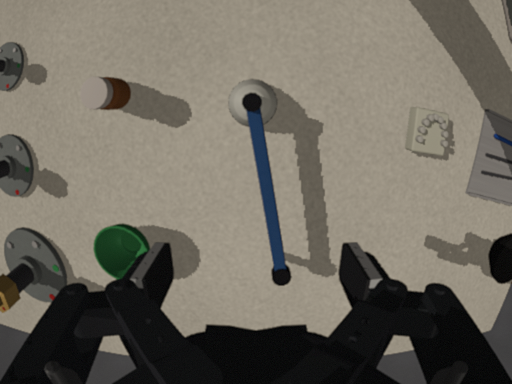

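View pics/w7.png

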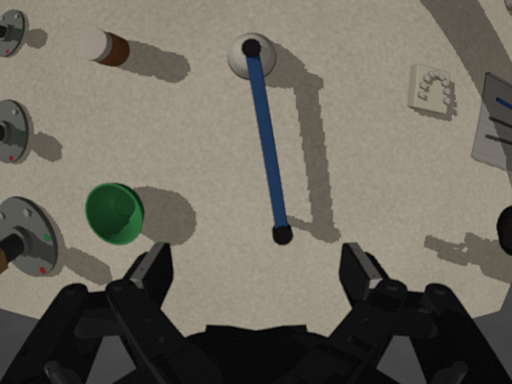

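In w5 the nut's red dot (318,272) lies toward the green dot (357,165). In w6 the head knuckle is at (252,102) and the pin knuckle at (281,275); in w7 they are at (251,47) and (283,234).

Run:
```python
from h import *
f5=dict(np.load('pics/w5.npz'))
c=lambda p:(p[0]/3+156-.33,p[1]/3+80-.33)
V=[(298,242),(351,270),(350,340),(297,367),(242,337),(244,270)]
W=np.array([atz(f5,*c(p),.085)[:2] for p in V]); m=W.mean(0); d=W-m
ph=np.angle(np.exp(6j*np.arctan2(d[:,1],d[:,0])).mean())/6
bc=atz(f5,*c((299,257)),.01);br=atz(f5,*c((409,281)),.01);bg=atz(f5,*c((357,165)),.01)
nr=atz(f5,*c((318,272)),.085)[:2]-m
a=lambda v:np.arctan2(v[1],v[0])
print('nut',m,'flats',ph+np.pi/6+np.arange(4)*np.pi/3,'base red',a(br-bc),'green',a(bg-bc),'nutred',a(nr),bc)
fs=[dict(np.load(f'pics/w{i}.npz')) for i in (6,7)]
K=[]
for i,f in enumerate(fs):
    im=f['image'].astype(int); hsv=cv2.cvtColor(f['image'],cv2.COLOR_RGB2HSV)
    dark=(im.max(-1)<45).astype(np.uint8)
    dark[300:]=0
    n,l,st,cc=cv2.connectedComponentsWithStats(dark)
    for j in range(1,n):
        if 80<st[j,4]<900 and 200<cc[j,0]<320: print('dark',i,st[j],cc[j].round(1))
    b=((hsv[...,0]>105)&(hsv[...,0]<125)&(hsv[...,1]>120)).astype(np.uint8); b[:, :200]=0;b[:,330:]=0
    n,l,st,cc=cv2.connectedComponentsWithStats(b)
    j=1+np.argmax(st[1:,4]); ys,xs=np.where(l==j); p=np.polyfit(ys,xs,2); print('blue',st[j])
    for r in np.linspace(st[j,1]+8,st[j,1]+st[j,3]-8,4): 
        row=xs[ys==int(r)]; u=row.mean(); print('  ',atz(f,u,int(r),.062).round(4), row.min(),row.max())
for nm,p6,p7 in (('head',(252,102),(251,47)),('pin',(281,275),(283,234))):
    print(nm,tri([(fs[0],*p6),(fs[1],*p7)]).round(4), atz(fs[0],*p6,.066).round(4),atz(fs[1],*p7,.066).round(4))
```

```text
nut [ 0.55227177 -0.23615021] flats [0.36781637 1.41501392 2.46221147 3.50940902] base red 0.1670415980764856 green 1.4010964420134595 nutred 1.3977421915075936 [ 0.55209377 -0.2347184   0.01      ]
dark 0 [243  94  18  18 260] [251.8 102.2]
dark 0 [272 266  18  19 245] [281.1 275.9]
blue [ 248  109   40  163 1819]
   [0.4999 0.1835 0.062 ] 249 260
   [0.5548 0.1922 0.062 ] 257 268
   [0.6135 0.2024 0.062 ] 266 276
   [0.6802 0.2143 0.062 ] 275 284
dark 1 [242  39  19  19 266] [251.2  48. ]
dark 1 [273 224  19  20 298] [282.2 234.1]
blue [ 247   54   42  175 2044]
   [0.4991 0.1826 0.062 ] 247 259
   [0.558  0.1927 0.062 ] 257 268
   [0.6173 0.2028 0.062 ] 266 277
   [0.6813 0.2136 0.062 ] 275 285
head [0.4835 0.1808 0.0688] [0.4834 0.1809 0.066 ] [0.4829 0.1806 0.066 ]
pin [0.7016 0.2179 0.0546] [0.6944 0.2164 0.066 ] [0.6965 0.2173 0.066 ]
```

The nut's red dot is at 1.398 rad against 1.401 for the green dot, so it is loosened. Balance point is about (0.5565, 0.193) and bar yaw 0.169. I grip across the bar and lift.

Run:
```python
from plant import robot
from h import *
B=np.array([0.5565,0.1930]); y=0.169+np.pi/2; o=[np.pi,0,y]
q=robot.inverse_kinematics([*B,0.046],o); print(np.round(q,2))
robot.goto([*B,0.16],o)
print(robot.move_straight([*B,0.047],vel=0.1,contact_N=12))
s=robot.sense(); print('pre',s['tcp_pos'],s['wrist_force'].round(2),np.round(s['torque'],2))
snap(robot,'wrist','w8')
robot.grip(0.0,80)
s=robot.sense(); print('grip',s['opening'],s['wrist_force'].round(2),np.round(s['torque'],2))
robot.move_straight([*B,0.067],vel=0.04); robot.sleep(.3)
s=robot.sense(); print('lift',s['opening'],s['wrist_force'].round(2),np.round(s['torque'],2),s['t'])
snap(robot,'wrist','w9'); snap(robot,'scene','s9')
```

```text
[ 0.25  0.78 -0.93  1.87  0.79  0.92  0.67]
False
pre [0.55694011 0.19332943 0.04769366] [ 1.07  0.48 -0.33] [-0.03 -0.04 -0.02]
grip 0.17347939277910562 [0.14 0.65 2.69] [0.05 0.13 0.01]
lift 0.16996502923076556 [-0.09  0.04 -5.63] [-0.01 -0.01  0.01] 14.6583
```

View pics/w9.png

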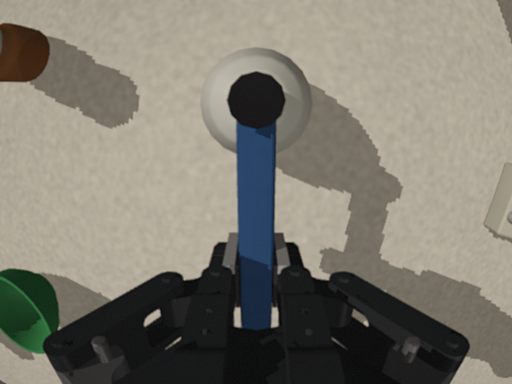

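View pics/s9.png

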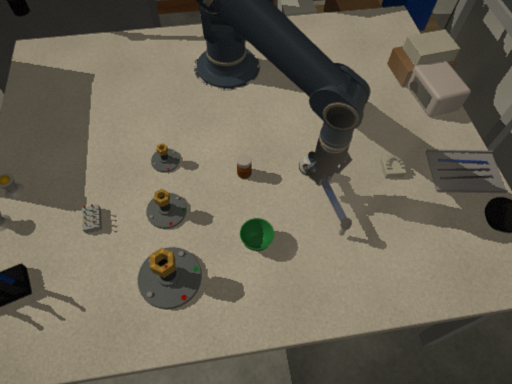

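The lamp is held: wrist force is -5.6 N, tool moment near zero, and it is centred in the pads. I raise it high, swing it round, and then look at it.

```bash
python3 - <<'E'
from plant import robot
from h import *
B=np.array([0.5565,0.1930]); S=np.array([0.5528,-0.2362])
robot.move_straight([*B,0.28],vel=0.12)
T=S+[0,0.144]
q=robot.inverse_kinematics([*T,0.166],[np.pi,0,0]); print(np.round(q,2))
robot.move_straight([*T,0.28],vel=0.08,attitude=[np.pi,0,0]); robot.sleep(.5)
s=robot.sense(); print(s['tcp_pos'],s['tcp_rot'],s['opening'],s['wrist_force'].round(2),np.round(s['torque'],2),s['t'])
snap(robot,'wrist','w10'); snap(robot,'scene','s10'); snap(robot,'top','t10')
E
python3 - <<'E'
import cv2
a=cv2.imread('pics/s10.png')[120:320,100:340];b=cv2.imread('pics/t10.png')[100:300,200:400]
cv2.imwrite('pics/s10c.png',cv2.resize(a,None,fx=3,fy=3,interpolation=cv2.INTER_CUBIC));cv2.imwrite('pics/t10c.png',cv2.resize(b,None,fx=3,fy=3,interpolation=cv2.INTER_CUBIC))
E
```

```text
[ 0.64  0.46 -0.72  1.86  0.37  0.96 -0.24]
[ 0.55280503 -0.0921673   0.28000185] [-3.14155645e+00 -1.13171794e-05  5.60878730e-05] 0.1686586886440159 [-0.35 -0.11 -6.74] [0.01 0.   0.11] 20.9
```

View pics/s10c.png

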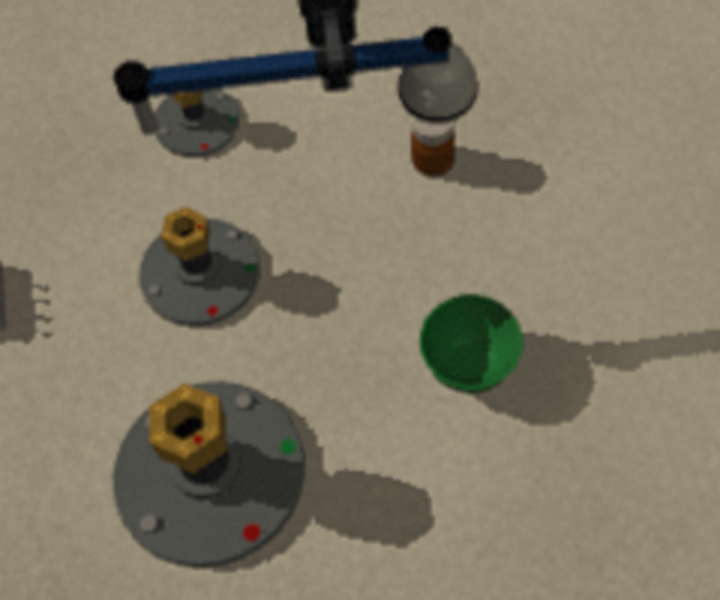

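View pics/t10c.png

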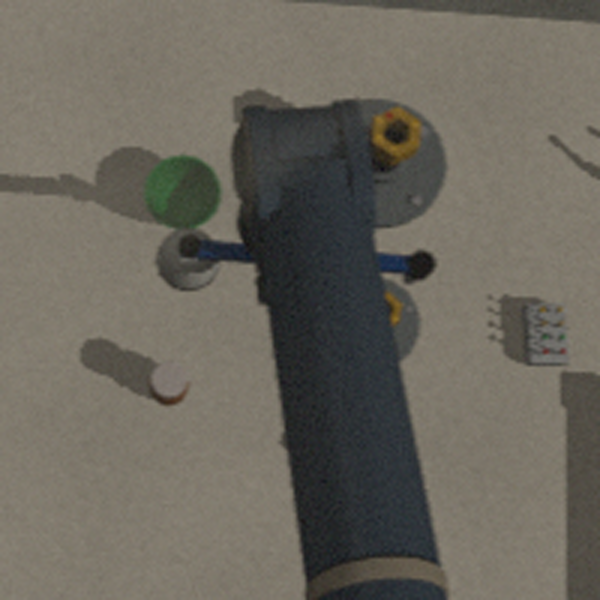

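View pics/w10.png

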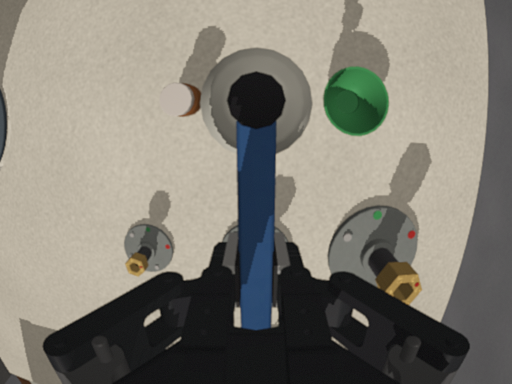

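Pin knuckle: scene (144,147), top (340.7,188). Head knuckle: scene (245.7,133.3), top (263.3,182), wrist (256,99).

Run:
```python
from h import *
s=dict(np.load('pics/s10.npz'));t=dict(np.load('pics/t10.npz'));w=dict(np.load('pics/w10.npz'))
def ray(f,u,v):
    d=f['R'].T@np.array([(u-f['cx'])/f['fx'],(v-f['cy'])/f['fy'],1]); return -f['R'].T@f['t'],d/np.linalg.norm(d)
def T(rs):
    A=np.zeros((3,3));b=np.zeros(3)
    for o,d in rs:
        M=np.eye(3)-np.outer(d,d);A+=M;b+=M@o
    return np.linalg.solve(A,b)
def blob(f,x0,x1,y0,y1,th=45):
    im=f['image'][y0:y1,x0:x1].max(-1); m=(im<th).astype(np.uint8)
    n,l,st,c=cv2.connectedComponentsWithStats(m); j=1+np.argmax(st[1:,4]); return c[j]+[x0,y0],st[j]
print(blob(s,130,160,135,160),blob(t,330,352,175,200),blob(s,235,260,125,145),blob(t,255,270,172,192))
c=lambda p,o:(p[0]/3+o[0]-.33,p[1]/3+o[1]-.33)
ps,hs=c((132,81),(100,120)),c((437,40),(100,120)); pt,ht=c((422,264),(200,100)),c((190,246),(200,100))
P=T([ray(s,*ps),ray(t,*pt)]);H=T([ray(s,*hs),ray(t,*ht)])
print('pin',P.round(4),'head',H.round(4),np.linalg.norm(P-H), 'tilt',np.arcsin((P-H)[2]/.22))
print('wrist head', atz(w,256,99,.288+.012), 'scene/top at z .3')
for f,p in((s,ps),(t,pt),(s,hs),(t,ht)):
    o,d=ray(f,*p); print((o+d*(.30-o[2])/d[2]).round(4))
# depth
for f,p in ((s,ps),(t,pt),(s,hs),(t,ht)):
    print('depth',cloud(f)[int(round(p[1])),int(round(p[0]))].round(4))
# socket in scene/top
```

```text
(array([146.04320988, 147.37037037]), array([  8,   6,  22,  14, 162], dtype=int32)) (array([339.30357143, 188.19642857]), array([ 5,  9,  9,  9, 56], dtype=int32)) (array([242.63157895, 135.72180451]), array([  0,   4,  15,  14, 133], dtype=int32)) (array([263.14814815, 182.2962963 ]), array([ 5,  8,  7,  6, 27], dtype=int32))
pin [ 0.5532 -0.237   0.2944] head [ 0.5531 -0.0176  0.3008] 0.21948629945745227 tilt -0.029096161785548712
wrist head [ 0.55455203 -0.01635415  0.3       ] scene/top at z .3
[ 0.558  -0.2339  0.3   ]
[ 0.5518 -0.238   0.3   ]
[ 0.5526 -0.0158  0.3   ]
[ 0.5531 -0.0194  0.3   ]
depth [ 0.5592 -0.2331  0.3003]
depth [ 0.5507 -0.237   0.3004]
depth [ 0.5534 -0.0166  0.301 ]
depth [ 0.5521 -0.0194  0.3002]
```

Knuckle tops read 0.300 m at both ends, so the lamp is level. The pin is at (0.553, -0.237), over the socket. I descend slowly to the hold height.

Run:
```python
from plant import robot
from h import *
T=np.array([0.5528,-0.0922])
print(robot.move_straight([*T,0.167],vel=0.05,contact_N=5)); robot.sleep(.7)
s=robot.sense(); print(s['tcp_pos'],s['tcp_rot'],s['opening'],s['wrist_force'].round(2),np.round(s['torque'],2),s['t'])
f=snap(robot,'scene','s11'); t=snap(robot,'top','t11'); w=snap(robot,'wrist','w11')
cv2.imwrite('pics/s11c.png',cv2.resize(f['image'][130:240,110:260,::-1],None,fx=5,fy=5,interpolation=cv2.INTER_CUBIC))
cv2.imwrite('pics/t11c.png',cv2.resize(t['image'][150:250,240:380,::-1],None,fx=5,fy=5,interpolation=cv2.INTER_CUBIC))
```

```text
False
[ 0.55278426 -0.09218965  0.16698267] [-3.14157355e+00  3.88020017e-05  4.25569697e-05] 0.17051956787170347 [ 0.28  0.83 -6.01] [ 0.02 -0.01 -0.04] 24.1583
```

View pics/s11c.png

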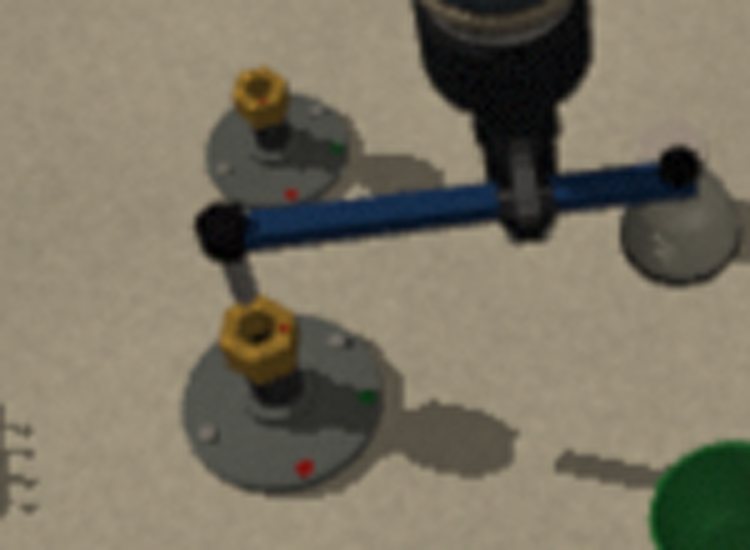

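View pics/t11c.png

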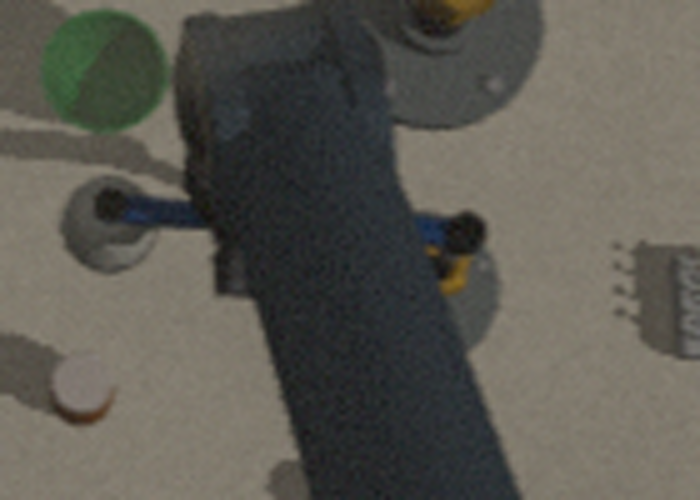

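Scene crop, in pixels: nut mouth (258,325), pin tip (244,296), knuckle (223,231). I compare them within each camera so that calibration bias cancels.

Run:
```python
from h import *
s=dict(np.load('pics/s11.npz'));t=dict(np.load('pics/t11.npz'))
def az(f,p,o,k,z):
    u=p[0]/k+o[0]-.4;v=p[1]/k+o[1]-.4
    d=f['R'].T@np.array([(u-f['cx'])/f['fx'],(v-f['cy'])/f['fy'],1]);c=-f['R'].T@f['t'];return (c+d*(z-c[2])/d[2]).round(4)
o=(110,130)
print('mouth',az(s,(258,325),o,5,.085),'knuckle',az(s,(222,231),o,5,.182),'tip',az(s,(244,296),o,5,.120))
print('headk',az(s,(679,167),o,5,.186))
o=(240,150)
print('top knuckle',az(t,(464,233),o,5,.186),'headk',az(t,(111,205),o,5,.186))
t0=dict(np.load('pics/top0.npz'))
im=t0['image'][190:220,310:345,::-1]; cv2.imwrite('pics/t0n.png',cv2.resize(im,None,fx=16,fy=16,interpolation=cv2.INTER_CUBIC))
for f,p in ((s,(154,176)),(s,(245,163)),(t,(332,196)),(t,(262,190))): print(cloud(f)[p[1],p[0]].round(4))
```

```text
mouth [ 0.5471 -0.2351  0.085 ] knuckle [ 0.5532 -0.2349  0.182 ] tip [ 0.551  -0.2359  0.12  ]
headk [ 0.5513 -0.0154  0.186 ]
top knuckle [ 0.5517 -0.2367  0.186 ] headk [ 0.5533 -0.0189  0.186 ]
[ 0.5566 -0.2343  0.186 ]
[ 0.5515 -0.0164  0.1865]
[ 0.5511 -0.2345  0.1911]
[ 0.5548 -0.0194  0.1878]
```

View pics/t0n.png

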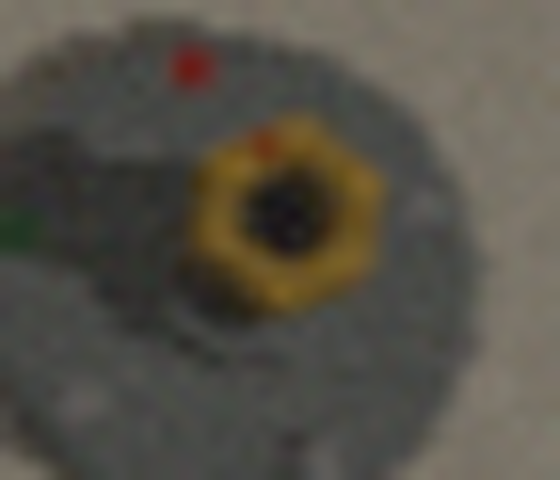

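Run:
```python
from h import *
t=dict(np.load('pics/top0.npz'))
def azp(f,u,v,z):
    d=f['R'].T@np.array([(u-f['cx'])/f['fx'],(v-f['cy'])/f['fy'],1]);c=-f['R'].T@f['t'];return (c+d*(z-c[2])/d[2]).round(4)
print(azp(t,287/16+310-.47,211/16+190-.47,.085))
s=dict(np.load('pics/s11.npz'))
cv2.imwrite('pics/s11d.png',cv2.resize(s['image'][165:215,140:190,::-1],None,fx=12,fy=12,interpolation=cv2.INTER_CUBIC))
```

```text
[ 0.5516 -0.2391  0.085 ]
```

View pics/s11d.png

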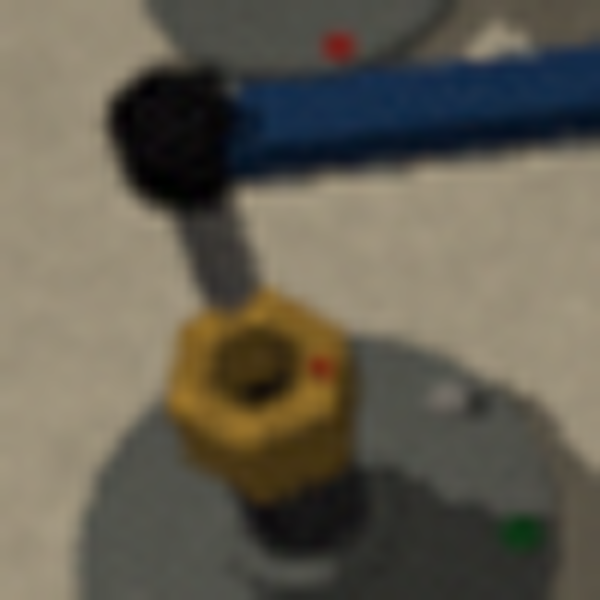

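Run:
```python
from h import *
s=dict(np.load('pics/s11.npz'))
def az(p,z,f=s,o=(140,165),k=12):
    u=p[0]/k+o[0]-.46;v=p[1]/k+o[1]-.46
    d=f['R'].T@np.array([(u-f['cx'])/f['fx'],(v-f['cy'])/f['fy'],1]);c=-f['R'].T@f['t'];return (c+d*(z-c[2])/d[2]).round(4)
print('mouth',az((259,365),.085),'near rim of tip',az((238,307),.12),'pin top mid',az((204,212),.166))
# predicted pixel for nominal pin tip at (0.5528,-0.2362,.12),near rim
for X in ([.5528,-.2362,.12],[.5598,-.2362,.12],[.5528,-.2362,.085]):
    print(((proj(s,X)-[140,165]+.46)*12).round(0))
```

```text
mouth [ 0.5481 -0.2353  0.085 ] near rim of tip [ 0.5553 -0.2337  0.12  ] pin top mid [ 0.5615 -0.2323  0.166 ]
[225. 299.]
[227. 327.]
[256. 384.]
```

Within the scene camera the pin is 1 mm (x) and 1.6 mm (y) off the mouth. The top camera gives 0.1 mm and 2.4 mm. I trim 1.8 mm in -y, check that it is still, and hand in.

Run:
```python
from plant import robot
from h import *
robot.move_straight([0.5525,-0.0940,0.167],vel=0.01); robot.sleep(1.0)
s=robot.sense(); print(s['tcp_pos'],s['tcp_rot'],s['opening'],s['wrist_force'].round(2),np.round(s['torque'],2),np.abs(s['joint_velocities']).max(),s['t'])
snap(robot,'scene','s12')
robot.close_job()
```

```text
[ 0.5524961  -0.09399134  0.16699853] [-3.14158205e+00  1.02270622e-05 -6.58233023e-06] 0.17214466167562972 [-0.09 -0.42 -5.45] [-0.02 -0.03 -0.06] 0.002287685065766198 25.6417
the job is handed in; nothing more can be done
```

View pics/s12.png

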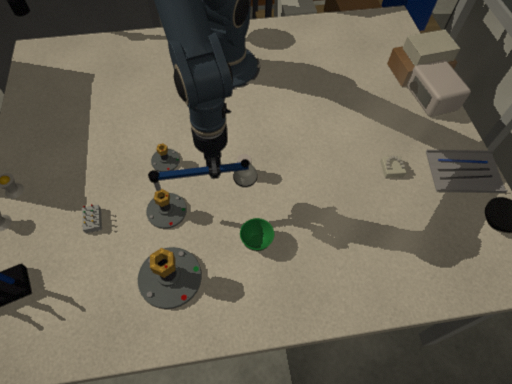

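I handed the job in at 25.6 s with the lamp held still over the middle post's nut. No verdict was reported.

- **Nut:** I turned the middle-sized post's nut counterclockwise by about 1.0 rad until the torque rose sharply at the stop. Afterwards its red dot pointed at the green dot to within 0.01 rad.
- **Lamp grip:** I gripped the lamp across the bar at the estimated balance point. The wrist carried about 5.5 N with almost no tilting moment, so the grip is close to balance.
- **Final hold:** The bar's axis is at about 0.175 m, which puts the pin's tip about 36 mm above the nut. The arm was practically still.
- **Bystanders:** In the last picture (scene camera) the bowl, cast and bur block sit where they started. The jar was hidden behind the lamp's head there; it looked in place in the view just before.

Three checks disagreed or were left undone:

- **Pin centring:** Before a last 1.8 mm correction, the scene camera put the pin 1 mm (x) and 1.6 mm (y) off the nut's mouth. The top camera put it 0.1 mm and 2.4 mm off. I did not measure it again after the correction.
- **Level:** At the carry height, triangulation gave a tilt of 0.029 rad, while depth showed both ends of the bar level to about 1 mm. At the hold height the scene camera's depth again agreed to about 1 mm. The top camera's read about 3 mm higher at the pin end, about 0.015 rad. All are within the 4 degree limit.
- **Camera calibration:** The cameras disagreed by up to about 5 mm on the absolute position of the nut's mouth. I therefore relied on comparisons within a single camera.

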